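# Stack the spacers on the reactor stirrer spindle

## Robot

A 6-joint arm with a two-finger parallel gripper is mounted at the origin on the work surface. World frame = base frame: x ahead of the robot, y to its left, z up, the work surface at z = 0. Lengths are in m, angles in rad, forces in N, time in s.
With the tool pointing down it reaches from about 0.425 to 0.925 m from the base axis. Payload 12.5 kg.
Tool frame: the origin (TCP) lies at the very end of the fingers, on their centre line; the grasp point (between the pads) lies 19 mm behind it (grip_point_offset is the distance from the TCP to the grasp point, in m); z points along the fingers, y is the line along which they close (so a half turn about z gives the same grasp; the last joint's range is limited). The gripper opens to 85 mm and grips with 20 to 120 N. Pads are 22 mm wide; open, the fingers measure 114 mm over their backs; the gripper's body (76 mm by 85 mm) begins 54 mm behind the grasp point. The pads swing forward as they close: fully open they stand 13 mm farther back than shut.
Start: joints at [1.14, 0.491, 1.559, -0, 1.092, -0.106], TCP at [0.199, 0.592, 0.231] pointing down, gripper open.
Joint ranges: [-3.1, 3.1], [-0.84, 2.19], [0.05, 2.79], [-1.13, 4.28], [0.06, 2.93], [-2.69, 2.69]. Speed limits (rad/s): [2.22, 2.22, 2.79, 3.14, 3.14, 3.14].

## Interface

Orientations are given as a unit quaternion [x, y, z, w].
In Python, from workcell import * gives the robot as it stands. The module is installed in compiled form; this text tells all that it offers.
- The arm moves only by the tool carry_out, never from a script. Its argument "deltas" is a list that holds one entry, the list of rows, each a list of 5 numbers: the shift along the tool's x, y, z in m, then the turn about the tool's z in degrees, then the opening, from 0 (shut) to 1 (fully open). In form: [[[dx, dy, dz, turn, jaw], ...]]. A call has 1 to 12 rows; each row shifts and turns the commanded pose from where the row before left it, along the tool's axes as they then stand; what a row does not reach is not made up. A row lasts 1/10 s, in which the tool goes at most 50 mm and 8.59 degrees, less where a joint would pass 70% of its speed; a pose out of reach is approached as far as the arm can. A call with a gripper value outside its range is refused whole. The fingers move at their own pace and stop on an object; "grip_force" is the grip in N (left out, the last holds). Time passes only in rows, so rows that do not move let the fingers close. It gives the time, the measured TCP pose, the force, the opening and the grip force at its end, in the units of the state.
- observe(): the state, without advancing time (a new reading comes with each control period).
- snapshot(name): name is "side" or "top"; returns (picture, depth): 480x640x3 uint8, red, green, blue; 480x640 float32, m along the optical axis (not along the pixel's ray), 0 where there is no reading.
- camera_model(name): a dict with "fx", "fy", "cx", "cy" (pixels), "T" (4x4, takes a point from camera to world coordinates). Camera axes: x right, y down, z forward; pixel columns grow to the right and rows downward; lengths in m; the calibration is good to about 2 mm. A picture is of the moment at which its call begins. camera_model takes no time and is no camera call.
- finish_job(): hands the job in; it is judged then, once.
The state is a dict: "t": time; "joints": joint angles; "qvel": joint speeds; "joint_torque": joint torques, N m; "ee_pos": TCP position; "orientation": TCP orientation; "force": force on the tool from outside, world axes, zero at the start; "torque": the same for the moment, N m; "opening": finger opening in m; "grip_force": force on a finger pad.
Only numpy, scipy, OpenCV 4.12 (cv2) and the standard library are available. Lean on these libraries where they do the work, as an engineer would, in place of code of your own. Each camera call takes 0.05 s, during which the arm holds its last target. There are 200 camera calls.

## Task

Thread the three spacers onto the upright stirrer spindle of the reactor head in order of size: the widest steel one first, then the brass one, then the narrow white one on top, each all the way down so that they lie flat on one another. The spindle is sprung and its bearing is delicate: feel gently for its tip, and never press, jam or drop anything on the head or spindle hard (stay under 25 N). Leave the gauge, valve, wrench and bolt bin where they are, and let go at the end.

Things in the scene. Friction and masses are not known exactly. Their poses are not given: they have to be found in the camera images.
- head: Reactor head: fixed steel disc, 170 mm across, 40 mm thick, flat on the bench, with two 20 mm thick handle rods reaching 63 mm beyond its rim along its own +x and -x, centred 20 mm above the bench. Origin: centre of its underside; z up. An upright silver spindle stands near its middle, on a dark round shoulder 36 mm across.
- seat (a point): Point on the head's axis, 56 mm above the bench: the height of the shoulder's flat top, on which the first spacer comes to rest. The spindle and shoulder sit in an eccentric bush: their axis always stands 5 mm sideways of this point, in a direction that differs each time and is not measured (it can be felt for, or seen). The spindle does not give sideways.
- tip_level (a point): Point on the head's axis, 110 mm above the bench, level with the spindle's flat tip (19 mm diameter, edge bevelled 1.5 mm, 54 mm above the shoulder); the true tip centre is 5 mm sideways of it. Spindle and shoulder together are sprung straight down: they start to sink at about 7 N (load of spacers included), then yield 0.6 N per mm, 10 mm at most, and spring back up.
- big_mid (a point): Centre (half-way up, on the axis) of the widest spacer: steel ring, 56 mm outside diameter, 22 mm bore, 18 mm high, about 0.3 kg; starts flat on the bench. z along the bore.
- mid_mid (a point): Centre of the middle spacer: brass ring, 44 mm outside diameter, 22 mm bore, 16 mm high, about 0.16 kg; starts flat on the bench. z along the bore.
- small_mid (a point): Centre of the narrowest spacer: white plastic ring, 34 mm outside diameter, 22 mm bore, 14 mm high, about 20 g; starts flat on the bench. z along the bore.
- gauge: Bystander: loose round pressure gauge, 62 mm across, 28 mm high, lying on its back with a 30 mm brass stem along its -x; origin under the dial's centre.
- valve: Bystander: loose steel needle valve, 30 mm block with 28 mm long pipe stubs along its +y and -y and a red knob on top, 64 mm high; origin under its centre.
- wrench: Bystander: loose wrench, 190 mm long, lying along its own x; origin under its middle.
- bolt_bin: Bystander: fixed blue open bin of bolts, 120 x 160 mm, 50 mm high; origin under its centre.
There are look-alikes about, which are no part of the job. Leave any red look-alike of the part that bears big_mid alone. Of the things shaped like the part that bears mid_mid, the brass one is meant.

How it is judged:
By the outcome, as a careful person would: the job done as asked, in the order asked, and still so for the second after the job is handed in, with the robot touching nothing.
It also fails if it takes over 70 s, if anything falls off the work surface, if the arm or the gripper's body presses on something with over 40 N, if the wrist force passes 120 N, or if a joint passes its speed limit or range.

## Working session

There is one attempt and no reset: what is moved stays moved. The work goes in short steps, Python scripts to look and compute and a tool call to move; the robot and the scene stay as the last step left them, time stands still between calls to the robot, and variables do not carry over. Pictures are saved under pics/ and viewed, at most 10 in all, crops included, and the job is handed in when it is done.

Besides the shell and the picture viewer there is one more tool, called as name(argument=value, ...) on one line, values as JSON. carry_out: Moves the arm, as the interface text tells. Its arguments: {"type":"object","properties":{"deltas":{"type":"array"},"grip_force":{"type":"number"}},"required":["deltas"]}

```bash
mkdir -p pics; python3 - <<'E'
from workcell import *
import cv2,numpy as np,pickle
d={}
for n in("top","side"):
    p,z=snapshot(n);m=camera_model(n);d[n]=(p,z,m)
    cv2.imwrite(f"pics/{n}0.png",p[:,:,::-1]);print(n,m["fx"],m["fy"],m["cx"],m["cy"],np.round(m["T"],3).tolist())
pickle.dump(d,open("s0.pkl","wb"))
s=observe();print({k:s[k] for k in("t","ee_pos","orientation","force","opening")})
E
```

```text
top 586.5766606491696 586.5766606491696 320.13397594614577 246.21625180338992 [[0.015, -0.989, 0.146, 0.407], [-1.0, -0.014, 0.01, 0.046], [-0.007, -0.146, -0.989, 1.181], [0.0, 0.0, 0.0, 1.0]]
side 515.8436540268445 515.8436540268445 320.42534638832115 230.96607585599537 [[-0.993, -0.071, 0.094, 0.482], [-0.118, 0.65, -0.751, 0.777], [-0.008, -0.757, -0.653, 0.732], [0.0, 0.0, 0.0, 1.0]]
{'t': 0.1, 'ee_pos': array([0.19934258, 0.59213955, 0.23077124]), 'orientation': array([ 1.61682024e-01,  9.86842774e-01, -4.91321600e-04, -1.41713890e-04]), 'force': array([ 0.49067365, -0.13531709,  0.36208953]), 'opening': 0.08526777784146575}
```

View pics/top0.png

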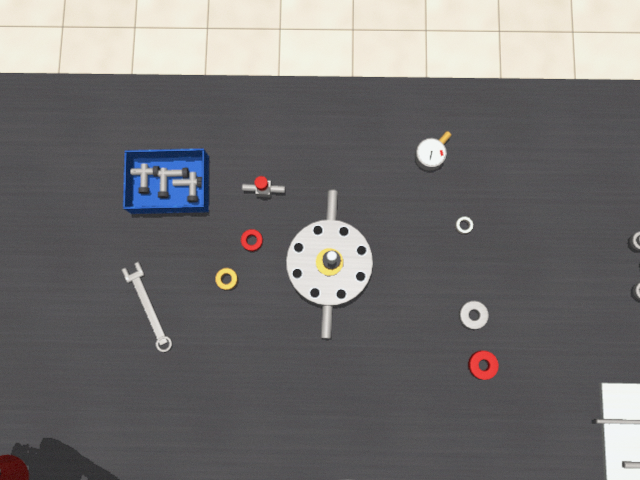

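View pics/side0.png

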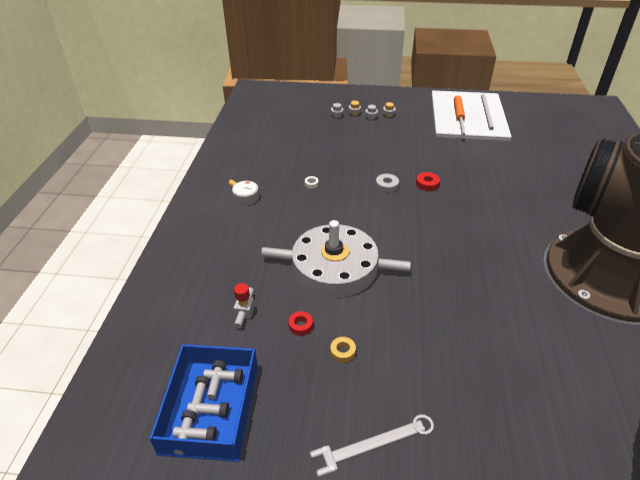

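The top view shows a grey steel ring at (474,315) with a red double at (484,365). The brass ring is at (227,279) with a red double at (251,240), and the white ring is at (465,225). The grey, brass and white rings fit the description; the red ones are the look-alikes. The spindle tip is near (332,257). I'll measure these and confirm them in one enlarged crop.

```bash
cat > h.py <<'E'
import numpy as np,cv2
def ray(m,u,v,z):
    T=np.array(m["T"]);d=T[:3,:3]@[(u-m["cx"])/m["fx"],(v-m["cy"])/m["fy"],1]
    return T[:3,3]+d*(z-T[2,3])/d[2]
def ring(p,u,v,r=24,thr=95,sel=None):
    """ellipse fitted to the outer contour of the bright blob near (u,v)"""
    w=p[v-r:v+r,u-r:u+r]; k=((w.max(2)>thr) if sel is None else sel(w)).astype(np.uint8)
    c=max(cv2.findContours(k,cv2.RETR_EXTERNAL,cv2.CHAIN_APPROX_NONE)[0],key=cv2.contourArea)
    (x,y),ax,a=cv2.fitEllipse(c); return x+u-r,y+v-r,ax
E
python3 - <<'E'
import pickle,cv2,numpy as np
from h import *
d=pickle.load(open("s0.pkl","rb"));p,z,m=d["top"];ps,zs,ms=d["side"]
for n,u,v,us,vs,h in(("big",474,315,388,182,.018),("mid",227,279,343,349,.016),("small",465,225,311,182,.014)):
    x,y,ax=ring(p,u,v); xs,ys,axs=ring(ps,us,vs,18 if n!="mid" else 20)
    print(n,np.round([x,y,*ax],1),ray(m,x,y,h).round(4),"side",np.round([xs,ys,*axs],1),ray(ms,xs,ys,h*.6).round(4))
x,y,ax=ring(p,330,262,60);print("disc",x,y,ax,ray(m,x,y,.04).round(4))
a=cv2.resize(p[225:295,300:370],(400,400),interpolation=cv2.INTER_CUBIC)
b=cv2.resize(ps[210:280,300:370],(400,400),interpolation=cv2.INTER_CUBIC)
r=lambda q,u,v:cv2.resize(q[v-25:v+25,u-25:u+25],(200,200),interpolation=cv2.INTER_CUBIC)
c=np.hstack([r(p,474,315),r(p,227,279),r(p,465,225),r(p,251,240)])
cv2.imwrite("pics/crop1.png",np.vstack([np.hstack([a,b]),c])[:,:,::-1])
E
```

```text
big [473.9 314.3  27.8  29. ] [ 0.448  -0.2471  0.018 ] side [386.9 180.   14.1  23.2] [ 0.4486 -0.2558  0.0108]
mid [225.7 278.1  21.8  22.3] [0.5123 0.2447 0.016 ] side [342.4 348.7  25.8  26.1] [0.513  0.2461 0.0096]
small [464.  224.3  17.   17.8] [ 0.6284 -0.2322  0.014 ] side [311.1 181.9  12.7  14.8] [ 0.6299 -0.2316  0.0084]
disc 328.93942642211914 261.7181205749512 (82.71302032470703, 102.17304992675781) [0.5453 0.0395 0.04  ]
```

View pics/crop1.png

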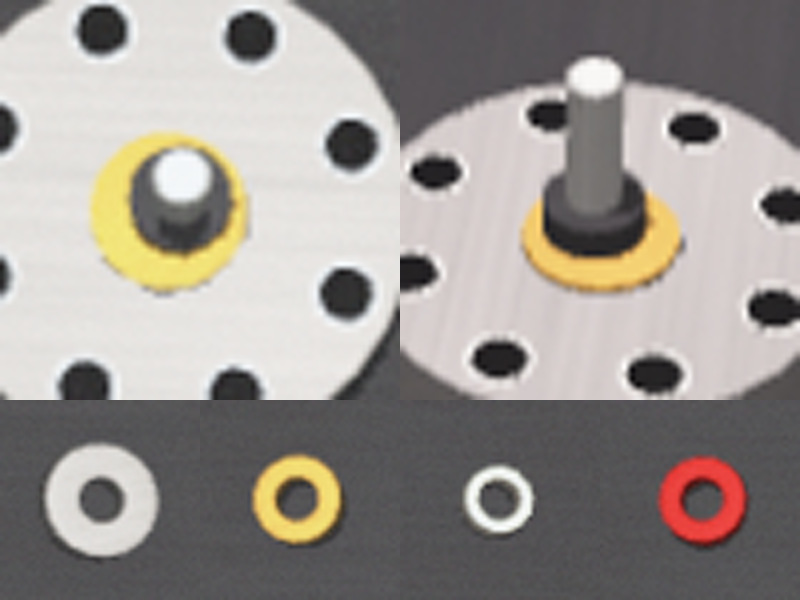

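Top crop shows a grey, a brass and a white ring (chosen, in line with the description) and the red look-alike, which I leave. The spindle tip is at crop (183,174) in the top view and (596,76) in the side view.

```bash
python3 - <<'E'
import pickle
from h import *
d=pickle.load(open("s0.pkl","rb"));p,z,m=d["top"];ps,zs,ms=d["side"]
def tip(p,m,u,v,r,h,c):
    w=p[v-r:v+r,u-r:u+r].min(2)
    n,l,s,ce=cv2.connectedComponentsWithStats((w>170).astype(np.uint8))
    i=l[r,r]; print(s[i],ce[i]+[u-r,v-r],ray(m,*(ce[i]+[u-r,v-r]),h).round(4))
tip(p,m,332,255,7,.11,0); tip(ps,ms,334,223,8,.11,0)
y=(p[...,0]>180)&(p[...,2]<150); w=np.zeros(y.shape,np.uint8); w[240:285,305:355]=y[240:285,305:355]
c=max(cv2.findContours(w,0,1)[0],key=cv2.contourArea);(x,y_),_=cv2.minEnclosingCircle(c);print("bush",x,y_,ray(m,x,y_,.042).round(4))
# dark red/dark shoulder top z .056
from workcell import observe
s=observe();from scipy.spatial.transform import Rotation as R;print(R.from_quat(s["orientation"]).as_matrix().round(4).tolist())
E
```

```text
[ 2  3 10  9 73] [331.45205479 255.20547945] [0.549  0.0354 0.11  ]
[ 0  5 13  8 62] [332.93548387 223.32258065] [0.5508 0.0382 0.11  ]
bush 328.9624938964844 261.7749938964844 [0.545  0.0394 0.042 ]
[[-0.9477, 0.3191, -0.0004], [0.3191, 0.9477, -0.0009], [0.0001, -0.001, -1.0]]
```

carry_out(deltas=[[[-0.0384,-0.0303,0,0,1],[-0.0384,-0.0303,0,0,1],[-0.0384,-0.0303,0,0,1],[-0.0384,-0.0303,0,0,1],[-0.0384,-0.0303,0,0,1],[-0.0384,-0.0303,0,0,1],[-0.0384,-0.0303,0,0,1],[-0.0384,-0.0303,0,0,1],[-0.0384,-0.0303,0,0,1],[-0.0384,-0.0303,0,0,1],[-0.0384,-0.0303,0,0,1],[-0.0384,-0.0303,0,0,1]]], grip_force=30)

```text
t: 1.3
ee_pos: [0.5208, 0.0987, 0.2312]
orientation: [0.162, 0.987, 0.0, -0.0]
force: [-0.6, 0.7, 0.7]
opening: 0.0854
grip_force: 0.0
```

carry_out(deltas=[[[-0.0053,-0.044,0,0,1],[-0.0053,-0.044,0,0,1],[-0.0053,-0.044,0,0,1],[-0.0053,-0.044,0,0,1],[-0.0053,-0.044,0,0,1],[-0.0053,-0.044,0,0,1],[-0.0053,-0.044,0,0,1],[-0.0053,-0.044,0,0,1],[0,0,0.04,-6.2,1],[0,0,0.04,-6.2,1],[0,0,0.04,-6.2,1],[0,0,0,0,1]]])

```text
t: 2.5
ee_pos: [0.446, -0.2453, 0.1074]
orientation: [-0.0, 1.0, 0.002, -0.003]
force: [0.6, 0.6, 0.8]
opening: 0.0856
grip_force: 0.0
```

carry_out(deltas=[[[-0.001,-0.001,0.034,0,1],[-0.001,-0.001,0.034,0,1],[0,0,0.026,0,1],[0,0,0.01,0,0.8],[0,0,0,0,0.5],[0,0,0,0,0.5],[0,0,0,0,0.5],[0,0,0,0,0.5],[0,0,0,0,0.5]]], grip_force=25)

```text
t: 3.4
ee_pos: [0.4505, -0.2488, 0.0084]
orientation: [0.0, 1.0, -0.001, 0.001]
force: [0.1, 1.0, 8.4]
opening: 0.0536
grip_force: 27.8
```

carry_out(deltas=[[[0,0,0,0,0.85],[0,0,-0.003,0,0.85],[0,0,0,0,0.85],[0,0,0,8,0.85]]])

```text
t: 3.8
ee_pos: [0.45, -0.2485, 0.0104]
orientation: [0.07, 0.998, -0.0, 0.0]
force: [0.7, 0.5, 0.5]
opening: 0.0726
grip_force: 0.0
```

```bash
python3 - <<'E'
from workcell import *
import cv2,numpy as np
p,z=snapshot("top");q,_=snapshot("side")
r=lambda q,u,v:cv2.resize(q[v-40:v+40,u-40:u+40],(400,400),interpolation=cv2.INTER_CUBIC)
cv2.imwrite("pics/c2.png",np.hstack([r(p,474,315),r(q,388,182)])[:,:,::-1])
E
```

```text
(no output)
```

View pics/c2.png

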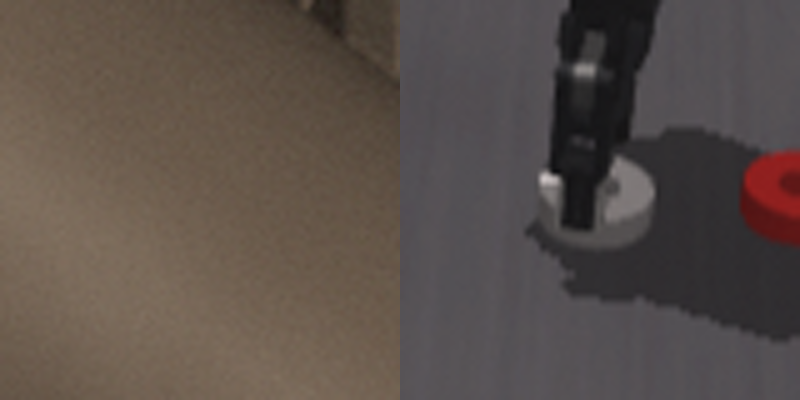

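The side crop shows the finger at the side of the grey ring (crop 580,200), with the ring upright and free. I'll turn 90° and squeeze across x.

carry_out(deltas=[[[0,0,0,8.2,0.85],[0,0,0,8.2,0.85],[0,0,0,8.2,0.85],[0,0,0,8.2,0.85],[0,0,0,8.2,0.85],[0,0,0,8.2,0.85],[0,0,0,8.2,0.85],[0,0,0,8.2,0.85],[0,0,0,8.2,0.85],[0,0,0,8.2,0.85],[0,0,0.002,0,0.85]]])

```text
t: 5.0
ee_pos: [0.4501, -0.2485, 0.0083]
orientation: [0.707, 0.707, 0.0, 0.0]
force: [0.1, 0.7, -0.2]
opening: 0.0724
grip_force: 0.0
```

carry_out(deltas=[[[0,0,0,0,0.5],[0,0,0,0,0.5],[0,0,0,0,0.5],[0,0,0,0,0.5],[0,0,0,0,0.5]]], grip_force=30)

```text
t: 5.5
ee_pos: [0.4498, -0.2483, 0.0086]
orientation: [0.705, 0.709, -0.0, -0.0]
force: [-2.1, 0.6, 7.0]
opening: 0.0544
grip_force: 30.2
```

carry_out(deltas=[[[0,0,-0.02,0,0.5],[0,0,-0.04,0,0.5],[0,0,-0.04,0,0.5],[0,0,-0.04,0,0.5],[0.0354,0.0126,0,0,0.5],[0.0354,0.0126,0,0,0.5],[0.0354,0.0126,0,0,0.5],[0.0354,0.0126,0,0,0.5],[0.0354,0.0126,0,0,0.5],[0.0354,0.0126,0,0,0.5],[0.0354,0.0126,0,0,0.5],[0.0354,0.0126,0,0,0.5]]])

```text
t: 6.7
ee_pos: [0.5508, 0.0364, 0.148]
orientation: [0.705, 0.709, -0.0, -0.0]
force: [0.3, -0.4, -2.8]
opening: 0.0541
grip_force: 33.1
```

carry_out(deltas=[[[0,0,0,0,0.5],[0,0,0,0,0.5]]])

```text
t: 6.9
ee_pos: [0.5505, 0.0355, 0.1478]
orientation: [0.705, 0.709, -0.0, -0.0]
force: [-0.5, 0.0, -2.7]
opening: 0.0542
grip_force: 33.1
```

```bash
python3 - <<'E'
from workcell import *
import cv2,numpy as np
p,z=snapshot("top");q,_=snapshot("side")
s=observe();print(s["ee_pos"],s["force"],s["opening"])
cv2.imwrite("pics/s3.png",q[:,:,::-1])
cv2.imwrite("pics/c3.png",np.hstack([cv2.resize(p[215:295,290:370],(400,400)),cv2.resize(q[140:260,274:394],(400,400),interpolation=cv2.INTER_CUBIC)])[:,:,::-1])
E
```

```text
[0.5503956  0.03421878 0.14805743] [ 0.15005169  0.12509878 -2.88528639] 0.054116876209110695
```

View pics/c3.png

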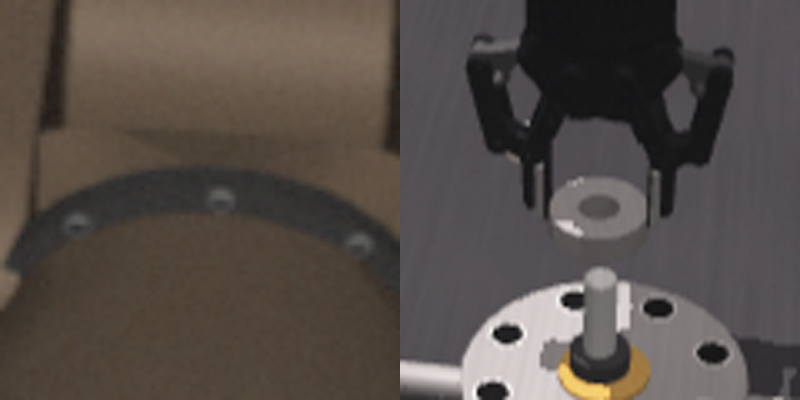

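The side crop shows the steel ring level in the fingers (bore at crop 602,207), just above the spindle tip (600,277). I'll compare the two by rays.

```bash
python3 - <<'E'
from h import *
from workcell import camera_model
m=camera_model("side")
print("bore",ray(m,334.3,201.6,.1575),"tip",ray(m,333.7,222.5,.110),ray(m,334.7,222.5,.110)-ray(m,333.7,222.5,.110),ray(m,333.7,223.5,.110)-ray(m,333.7,222.5,.110))
q=cv2.imread("pics/s3.png")
w=q[215:231,326:342].min(2);w=(w>150).astype(np.uint8);print(w)
E
```

```text
bore [0.54918435 0.03306626 0.1575    ] tip [0.54958613 0.03567294 0.11      ] [-0.00186775 -0.00020418  0.        ] [-0.00028774  0.00291115  0.        ]
[[0 0 0 0 0 0 0 0 0 0 0 0 0 0 0 0]
 [0 0 0 0 0 0 0 0 0 0 0 0 0 0 0 0]
 [0 0 0 0 0 0 0 0 0 0 0 0 0 0 0 0]
 [0 0 0 0 0 0 0 0 0 0 0 0 0 0 0 0]
 [0 0 0 0 0 0 0 0 0 0 0 0 0 0 0 0]
 [0 0 0 0 0 0 0 0 0 0 0 0 0 0 0 0]
 [0 0 0 0 0 0 1 1 1 1 1 0 0 0 0 0]
 [0 0 0 0 0 1 1 1 1 1 1 1 0 0 0 0]
 [0 0 0 0 1 1 1 1 1 1 1 1 0 0 0 0]
 [0 0 0 0 0 1 1 1 1 1 1 1 0 0 0 0]
 [1 1 1 0 0 0 1 1 1 1 1 0 0 1 1 1]
 [1 1 1 0 0 0 0 0 1 0 0 0 0 1 1 1]
 [0 0 1 0 0 0 0 0 0 0 0 0 0 1 1 1]
 [0 0 0 0 0 0 0 0 0 0 0 0 0 1 1 1]
 [0 0 0 0 0 0 0 0 0 0 0 0 0 1 1 1]
 [0 0 0 0 0 0 0 0 0 0 0 0 0 1 1 1]]
```

carry_out(deltas=[[[0.0015,0,0.013,0,0.5],[0,0,0.013,0,0.5],[0,0,0.002,0,0.5],[0,0,0.002,0,0.5],[0,0,0.002,0,0.5],[0,0,0.001,0,0.5],[0,0,0,0,0.5],[0,0,0,0,0.5]]])

```text
t: 7.8
ee_pos: [0.5505, 0.0364, 0.1153]
orientation: [0.707, 0.707, -0.0, -0.0]
force: [-4.3, 3.5, -2.6]
opening: 0.0543
grip_force: 33.1
```

carry_out(deltas=[[[0.001,-0.0015,0,0,0.5],[0,0,0.002,0,0.5],[0,0,0.002,0,0.5],[0,0,0,0,0.5]]])

```text
t: 8.2
ee_pos: [0.5494, 0.0372, 0.111]
orientation: [0.707, 0.707, 0.0, 0.0]
force: [0.9, -0.1, -3.0]
opening: 0.0542
grip_force: 33.1
```

carry_out(deltas=[[[0,0,0.008,0,0.5],[0,0,0.008,0,0.5],[0,0,0.008,0,0.5],[0,0,0.008,0,0.5],[0,0,0.008,0,0.5],[0,0,0.002,0,0.5],[0,0,0.002,0,0.5],[0,0,0,0,0.5]]])

```text
t: 9.0
ee_pos: [0.5493, 0.0373, 0.0672]
orientation: [0.707, 0.707, 0.0, -0.0]
force: [-0.0, -0.4, -3.4]
opening: 0.0541
grip_force: 33.1
```

carry_out(deltas=[[[0,0,0.002,0,0.5],[0,0,0.002,0,0.5],[0,0,0,0,0.5],[0,0,0,0,0.5]]])

```text
t: 9.4
ee_pos: [0.5496, 0.0373, 0.0638]
orientation: [0.707, 0.707, 0.0, 0.0]
force: [-0.1, -0.1, 5.2]
opening: 0.0542
grip_force: 33.8
```

carry_out(deltas=[[[0,0,-0.0007,0,0.5],[0,0,0,0,0.75],[0,0,0,0,0.75],[0,0,0,0,0.85],[0,0,-0.02,0,0.9],[0,0,-0.04,0,1],[0,0,-0.04,0,1],[0,0,0,0,1]]])

```text
t: 10.2
ee_pos: [0.5511, 0.0373, 0.1684]
orientation: [0.707, 0.707, 0.003, 0.003]
force: [0.9, -0.2, -0.6]
opening: 0.0856
grip_force: 0.0
```

carry_out(deltas=[[[0.042,-0.0078,0,0,1],[0.042,-0.0078,0,0,1],[0.042,-0.0078,0,0,1],[0.042,-0.0078,0,0,1],[0.042,-0.0078,0,0,1],[0,0,0.04,0,0.9],[0,0,0.04,0,0.8],[0,0,0.04,0,0.8],[0,0,0.025,0,0.8],[0,0,0.01,0,0.8],[0,0,0.005,0,0.8],[0,0,0,0,0.8]]])

```text
t: 11.4
ee_pos: [0.5105, 0.2473, 0.0041]
orientation: [0.707, 0.707, 0.0, 0.0]
force: [0.1, -0.8, 0.6]
opening: 0.0681
grip_force: 0.0
```

carry_out(deltas=[[[0,0,0,0,0.35],[0,0,0,0,0.35],[0,0,0,0,0.35],[0,0,0,0,0.35],[0,0,0,0,0.35],[0,0,0,0,0.35]]], grip_force=25)

```text
t: 12.0
ee_pos: [0.511, 0.2475, 0.0055]
orientation: [0.707, 0.707, 0.001, 0.001]
force: [-0.8, -1.0, 6.4]
opening: 0.0429
grip_force: 24.5
```

Centred in x. Next I open, turn −90° and squeeze along y.

carry_out(deltas=[[[0,0,0,0,0.75],[0,0,0,0,0.75],[0,0,0,-8.2,0.75],[0,0,0,-8.2,0.75],[0,0,0,-8.2,0.75],[0,0,0,-8.2,0.75],[0,0,0,-8.2,0.75],[0,0,0,-8.2,0.75],[0,0,0,-8.2,0.75],[0,0,0,-8.2,0.75],[0,0,0,-8.2,0.75],[0,0,0,-8.2,0.75]]])

```text
t: 13.2
ee_pos: [0.5104, 0.2473, 0.0042]
orientation: [0.067, 0.998, 0.0, 0.0]
force: [0.1, -0.2, -0.5]
opening: 0.0639
grip_force: 0.0
```

carry_out(deltas=[[[0,0,0,-8,0.75],[0,0,0,0,0.35],[0,0,0,0,0.35],[0,0,0,0,0.35],[0,0,0,0,0.35],[0,0,0,0,0.35],[0,0,0,0,0.35]]], grip_force=30)

```text
t: 13.9
ee_pos: [0.5104, 0.2474, 0.0043]
orientation: [0.001, 1.0, 0.0, 0.0]
force: [-1.9, -0.0, 5.5]
opening: 0.042
grip_force: 30.7
```

carry_out(deltas=[[[0,0,-0.015,0,0.35],[0,0,-0.04,0,0.35],[0,0,-0.04,0,0.35],[0,0,-0.04,0,0.35],[-0.0065,-0.035,0,0,0.35],[-0.0065,-0.035,0,0,0.35],[-0.0065,-0.035,0,0,0.35],[-0.0065,-0.035,0,0,0.35],[-0.0065,-0.035,0,0,0.35],[-0.0065,-0.035,0,0,0.35],[0,0,0,0,0.35],[0,0,0.012,0,0.35]]])

```text
t: 15.1
ee_pos: [0.5499, 0.0367, 0.1282]
orientation: [0.001, 1.0, 0.0, 0.001]
force: [0.5, 0.5, -2.1]
opening: 0.0419
grip_force: 31.4
```

carry_out(deltas=[[[0,0,0.008,0,0.35],[0,0,0.002,0,0.35],[0,0,0.002,0,0.35],[0,0,0.002,0,0.35],[0,0,0,0,0.35],[0,0,0,0,0.35]]])

```text
t: 15.7
ee_pos: [0.5494, 0.0374, 0.1131]
orientation: [-0.0, 1.0, 0.0, 0.0]
force: [-0.3, 0.7, -1.6]
opening: 0.0417
grip_force: 31.4
```

carry_out(deltas=[[[0,0,0.002,0,0.35],[0,0,0.002,0,0.35],[0,0,0.002,0,0.35],[0,0,0,0,0.35]]])

```text
t: 16.1
ee_pos: [0.5492, 0.0372, 0.1067]
orientation: [0.0, 1.0, 0.0, -0.0]
force: [-1.0, -0.2, -1.0]
opening: 0.0416
grip_force: 31.4
```

Threaded, with the brass ring's bottom 7.5 mm below the tip. Going on down.

carry_out(deltas=[[[0,0,0.006,0,0.35],[0,0,0.006,0,0.35],[0,0,0.006,0,0.35],[0,0,0.004,0,0.35],[0,0,0.002,0,0.35],[0,0,0.002,0,0.35],[0,0,0,0,0.35]]])

```text
t: 16.8
ee_pos: [0.5493, 0.0373, 0.0808]
orientation: [0.0, 1.0, 0.0, -0.0]
force: [-0.8, -0.3, -1.9]
opening: 0.0417
grip_force: 31.4
```

carry_out(deltas=[[[0,0,0.002,0,0.35],[0,0,0.001,0,0.35],[0,0,0,0,0.35],[0,0,0,0,0.35]]])

```text
t: 17.2
ee_pos: [0.5494, 0.0373, 0.0783]
orientation: [0.0, 1.0, 0.0, 0.0]
force: [-1.2, 0.6, 2.5]
opening: 0.0419
grip_force: 31.8
```

carry_out(deltas=[[[0,0,-0.0004,0,0.45],[0,0,0,0,0.6],[0,0,0,0,0.7],[0,0,-0.01,0,0.8],[0,0,-0.03,0,0.9],[0,0,-0.045,0,1],[0,0,-0.02,0,1],[0,0,0,0,1]]])

```text
t: 18.0
ee_pos: [0.5504, 0.0373, 0.187]
orientation: [0.0, 1.0, -0.0, 0.003]
force: [-0.2, 0.1, -0.4]
opening: 0.085
grip_force: 0.0
```

carry_out(deltas=[[[-0.0115,-0.0387,0,0,1],[-0.0115,-0.0387,0,0,1],[-0.0115,-0.0387,0,0,1],[-0.0115,-0.0387,0,0,1],[-0.0115,-0.0387,0,0,1],[-0.0115,-0.0387,0,0,1],[-0.0115,-0.0387,0,0,1],[0,0,0.04,0,0.8],[0,0,0.04,0,0.7],[0,0,0.04,0,0.7],[0,0,0.03,0,0.7],[0,0,0,0,0.7]]])

```text
t: 19.2
ee_pos: [0.6274, -0.2326, 0.0285]
orientation: [0.0, 1.0, 0.002, -0.004]
force: [-0.7, 1.3, 0.8]
opening: 0.0594
grip_force: 0.0
```

carry_out(deltas=[[[0,0,0.01,0,0.7],[0,0,0.01,0,0.7],[0,0,0,0,0.7],[0,0,0,0,0.7]]])

```text
t: 19.6
ee_pos: [0.63, -0.2338, 0.0141]
orientation: [0.0, 1.0, -0.0, 0.0]
force: [-0.8, 0.4, 0.5]
opening: 0.0598
grip_force: 0.0
```

carry_out(deltas=[[[0,0,0.009,0,0.7],[0,0,0,0,0.6],[0,0,0,0,0.25],[0,0,0,0,0.25],[0,0,0,0,0.25],[0,0,0,0,0.25],[0,0,0,0,0.25],[0,0,0,0,0.25]]], grip_force=20)

```text
t: 20.4
ee_pos: [0.6299, -0.2337, 0.0046]
orientation: [0.0, 1.0, -0.0, 0.0]
force: [-0.6, 0.8, 2.2]
opening: 0.0325
grip_force: 20.1
```

carry_out(deltas=[[[0,0,0,0,0.6],[0,0,0,0,0.6],[0,0,0,8.2,0.6],[0,0,0,8.2,0.6],[0,0,0,8.2,0.6],[0,0,0,8.2,0.6],[0,0,0,8.2,0.6],[0,0,0,8.2,0.6],[0,0,0,8.2,0.6],[0,0,0,8.2,0.6],[0,0,0,8.2,0.6],[0,0,0,8.2,0.6]]])

```text
t: 21.6
ee_pos: [0.6297, -0.2336, 0.0042]
orientation: [0.658, 0.753, 0.0, -0.0]
force: [1.1, -0.7, 0.2]
opening: 0.0512
grip_force: 0.0
```

carry_out(deltas=[[[0,0,0,8,0.6],[0,0,0,0,0.25],[0,0,0,0,0.25],[0,0,0,0,0.25],[0,0,0,0,0.25],[0,0,0,0,0.25],[0,0,0,0,0.25]]])

```text
t: 22.3
ee_pos: [0.6298, -0.2337, 0.0044]
orientation: [0.707, 0.707, 0.0, 0.0]
force: [-0.8, -0.6, 2.0]
opening: 0.0321
grip_force: 20.0
```

carry_out(deltas=[[[0,0,-0.02,0,0.25],[0,0,-0.04,0,0.25],[0,0,-0.04,0,0.25],[0,0,-0.035,0,0.25],[0.0387,-0.0115,0,0,0.25],[0.0387,-0.0115,0,0,0.25],[0.0387,-0.0115,0,0,0.25],[0.0387,-0.0115,0,0,0.25],[0.0387,-0.0115,0,0,0.25],[0.0387,-0.0115,0,0,0.25],[0.0387,-0.0115,0,0,0.25],[0,0,0,0,0.25]]])

```text
t: 23.5
ee_pos: [0.5477, 0.0409, 0.1394]
orientation: [0.706, 0.708, -0.0, -0.001]
force: [-0.5, -0.2, -0.4]
opening: 0.0321
grip_force: 20.0
```

carry_out(deltas=[[[0,0,0.01,0,0.25],[0,0,0.006,0,0.25],[0,0,0.003,0,0.25],[0,0,0,0,0.25],[0,0,0,0,0.25]]])

```text
t: 24.0
ee_pos: [0.5495, 0.0367, 0.1202]
orientation: [0.708, 0.707, -0.0, -0.0]
force: [-0.1, 0.4, -0.3]
opening: 0.0325
grip_force: 20.0
```

Ring bottom is at about 0.116, aligned. Feeling for the tip.

carry_out(deltas=[[[0,0,0.003,0,0.25],[0,0,0.003,0,0.25],[0,0,0.002,0,0.25],[0,0,0.002,0,0.25],[0,0,0.002,0,0.25],[0,0,0,0,0.25]]])

```text
t: 24.6
ee_pos: [0.5492, 0.0373, 0.1081]
orientation: [0.707, 0.707, -0.0, -0.0]
force: [0.0, -0.0, -0.4]
opening: 0.0321
grip_force: 20.0
```

carry_out(deltas=[[[0,0,0.004,0,0.25],[0,0,0.004,0,0.25],[0,0,0.003,0,0.25],[0,0,0.001,0,0.25],[0,0,0.001,0,0.25],[0,0,0.001,0,0.25],[0,0,0,0,0.25],[0,0,0,0,0.25]]])

```text
t: 25.4
ee_pos: [0.5493, 0.0373, 0.0945]
orientation: [0.707, 0.707, 0.0, 0.0]
force: [0.1, -0.4, 0.0]
opening: 0.0324
grip_force: 20.0
```

carry_out(deltas=[[[0,0,0.0006,0,0.25],[0,0,0,0,0.25],[0,0,0,0,0.25]]])

```text
t: 25.7
ee_pos: [0.5494, 0.0373, 0.094]
orientation: [0.707, 0.707, 0.0, 0.0]
force: [-1.0, 0.7, 3.1]
opening: 0.0323
grip_force: 20.2
```

Seated. Release, lift and clear to the left for a look.

carry_out(deltas=[[[0,0,-0.0003,0,0.35],[0,0,0,0,0.5],[0,0,0,0,0.6],[0,0,-0.01,0,0.8],[0,0,-0.03,0,0.9],[0,0,-0.04,0,1],[0,0,-0.04,0,1],[-0.04,0,0,0,1],[-0.04,0,0,0,1],[-0.04,0,0,0,1],[-0.04,0,0,0,1],[-0.04,0,0,0,1]]])

```text
t: 26.9
ee_pos: [0.549, -0.1643, 0.2149]
orientation: [0.707, 0.707, 0.0, 0.0]
force: [0.5, 0.4, 0.0]
opening: 0.0857
grip_force: 0.0
```

```bash
python3 - <<'E'
from workcell import *
import cv2,numpy as np
p,_=snapshot("top");q,_=snapshot("side")
cv2.imwrite("pics/c4.png",np.hstack([cv2.resize(p[120:360,100:520],(420,240)),cv2.resize(q[190:300,280:390],(380,240),interpolation=cv2.INTER_CUBIC)])[:,:,::-1])
cv2.imwrite("pics/s5.png",q[:,:,::-1])
E
```

```text
(no output)
```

View pics/c4.png

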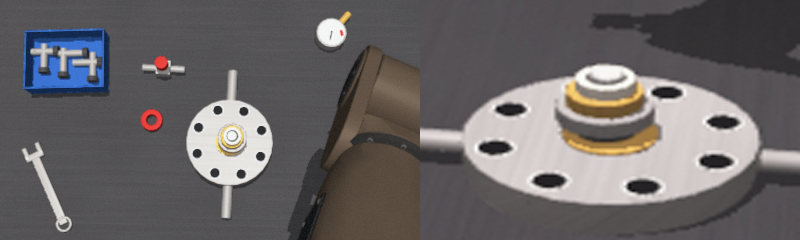

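The picture shows steel, brass and white stacked flat on the spindle, with its tip just showing at (607,72). The gauge, valve, wrench and bin are where they were.

```bash
python3 -c "
from workcell import *
print(finish_job())"
```

```text
the job is handed in; nothing more can be done
None
```

The steel, brass and white spacers are on the spindle in that order, each lowered until it seated and lying flat in the last picture. I let go and handed in at about 27 s; measured forces stayed under 10 N at every reading.

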